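# Seat the guide bushes of a drill jig

## Robot

A 6-joint arm with a two-finger parallel gripper is mounted at the origin on a cart in front of the work surface, level with it; the furniture and walls round the work are solid. World frame = base frame: x ahead of the robot, y to its left, z up, the work surface at z = 0. Lengths are in m, angles in degrees, forces in N, time in s.
With the tool pointing down it reaches from about 0.3 to 0.75 m from the base axis. Payload 8.5 kg.
Tool frame: the origin (TCP) lies at the very end of the fingers, on their centre line; the grasp point (between the pads) lies 19 mm behind it; z points along the fingers, y is the direction in which the jaws open and shut (so a half turn about z gives the same grasp; the last joint's range is limited). The gripper opens to 85 mm and grips with 20 to 120 N. Pads are 22 mm wide; open, the fingers measure 114 mm over their backs; the gripper's body (76 mm by 85 mm) begins 54 mm behind the grasp point. The pads swing forward as they close: fully open they stand 13 mm farther back than shut.
Start: joints at [-80.117, 21.807, 74.336, -0, 83.858, -12.336], TCP at [0.208, -0.509, 0.231] pointing down, gripper open.
Joint ranges: [-178.18, 178.18], [-50.72, 133.34], [12.68, 142.11], [-81.47, 261.47], [9.98, 163.14], [-165.26, 165.26]. Speed limits (degrees/s): [136.94, 136.94, 180, 180, 180, 180].

## Interface

Orientations are given as a 3x3 rotation matrix whose columns are the frame's x, y, z axes.
In Python, from rig import observe, get_image, calibration, close_job gives the robot as it stands.
- The arm moves only by the tool servo_tool, never from a script. Its argument "commands" is a list of rows, each an object with "delta_rot": the turn, a rotation vector about the world's x, y, z in units of 6 degrees (1.0 is 6 degrees), a list of three; "travel": the shift along the world's x, y, z in units of 30 mm (1.0 is 30 mm), a list of three; "fingers": the closure in counts, from 0 (fully open) to 255 (shut). A call has 1 to 8 rows; each row shifts and turns the pose as measured when the row begins; what a row does not reach is not made up. A row lasts 1/10 s, in which the tool goes at most 50 mm and 8.59 degrees, less where a joint would pass 70% of its speed; a pose out of reach is approached as far as the arm can. A call is refused whole if a number of a shift passes 1 or a number of a turn 1, either way. A call with a gripper value outside its range is refused whole. The fingers move at their own pace and stop on an object; "squeeze" is the grip in N (left out, the last holds). Time passes only in rows, so rows that do not move let the fingers close. It gives the time, the measured TCP pose, the force and the opening at its end, in the units of the state.
- observe(): the state, without advancing time (a new reading comes with each control period).
- get_image(name): name is "scene" or "side" or "wrist"; returns the picture (384x512x3 uint8, red, green, blue); there is no depth.
- calibration(name): a dict with "camera_matrix" (3x3 intrinsics, pixels), "position" and "rotation" of the camera in the world; the wrist camera has in their place "hand_eye" (4x4, takes a point from camera to tool coordinates, whose origin is the TCP and whose axes are the flange's). Camera axes: x right, y down, z forward; pixel columns grow to the right and rows downward; lengths in m; the calibration is good to about 2 mm. A picture is of the moment at which its call begins: read the wrist's pose just before it. calibration takes no time and is no camera call.
- close_job(): hands the job in, once; it reports no verdict.
The state is a dict: "time_s": time; "q": joint angles; "qvel": joint speeds; "joint_efforts": joint torques, N m; "position": TCP position; "tool_rot": TCP orientation; "ft_force": force on the tool from outside, world axes, zero at the start; "wrist_torque": the same for the moment, N m; "grip_width": finger opening in m.
Only numpy, scipy, OpenCV 4.12 (cv2) and the standard library are available. Lean on these libraries where they do the work, as an engineer would, in place of code of your own. Each camera call takes 0.05 s, during which the arm holds its last target.

## Task

Before drilling, the three headed guide bushes in the bridge plate of the drill jig have to be seated: with a fingertip, gently press each one straight down until it is fully home, first the largest, then the medium one, then the smallest. Only press the bushes, do not pull them up, do not press hard, leave the loose bush, bolt and nut on the bench where they are, and finish clear of everything.

Things in the scene. Friction and masses are not known exactly. Their poses are not given: they have to be found in the camera images.
- jig: the drill jig, fixed to the bench: a dark steel base 116 x 270 mm and 12 mm high, carrying an aluminium bridge plate 96 x 190 mm whose flat top is 37 mm above the bench (screw heads in its corners reach 41 mm); an acrylic strip frame pokes out from under one end of the bridge. Origin: centre of the underside; x across the jig, y along its length, z up. The three bushes stand in a row along y, in any order, 68 mm apart, the middle one at the centre of the plate.
- bush_large (a joint): how far the large guide bush stands proud of its seat, in m: 0 is fully home, each starts at 0.007 to 0.011. It slides straight up and down in a stiff fit: a push of about 3 to 4 N moves it, it stays where it is left and stops hard at 0; it could be pulled up and out, which is wrong.
- bush_large_top (a point): centre of the flat top face of the large guide bush, a round steel head 46 mm across and 12 mm high with a 12 mm bore in its middle. When the bush is home this point is 50 mm above the bench. z is up.
- liner_large: the thin steel liner ring in the bridge plate (19 mm across, 1 mm proud of the plate) that the large bush sits in and seats on; origin on the plate's top, under the bush's centre. It is fixed.
- bush_medium (a joint): how far the medium guide bush stands proud of its seat, in m: 0 is fully home, each starts at 0.007 to 0.011. It slides straight up and down in a stiff fit: a push of about 3 to 4 N moves it, it stays where it is left and stops hard at 0; it could be pulled up and out, which is wrong.
- bush_medium_top (a point): centre of the flat top face of the medium guide bush, a round steel head 32 mm across and 12 mm high with a 9 mm bore in its middle. When the bush is home this point is 50 mm above the bench. z is up.
- liner_medium: the thin steel liner ring in the bridge plate (19 mm across, 1 mm proud of the plate) that the medium bush sits in and seats on; origin on the plate's top, under the bush's centre. It is fixed.
- bush_small (a joint): how far the small guide bush stands proud of its seat, in m: 0 is fully home, each starts at 0.007 to 0.011. It slides straight up and down in a stiff fit: a push of about 3 to 4 N moves it, it stays where it is left and stops hard at 0; it could be pulled up and out, which is wrong.
- bush_small_top (a point): centre of the flat top face of the small guide bush, a round steel head 21 mm across and 12 mm high with a 6 mm bore in its middle. When the bush is home this point is 50 mm above the bench. z is up.
- liner_small: the thin steel liner ring in the bridge plate (19 mm across, 1 mm proud of the plate) that the small bush sits in and seats on; origin on the plate's top, under the bush's centre. It is fixed.
- spare_bush: a spare guide bush, 26 mm wide and 22 mm high, standing loose on the bench on the far side of the jig; origin at its underside. A bystander.
- bolt: a hexagon bolt standing loose on its head on the bench on the far side of the jig, 18 mm wide and 46 mm high; origin at its underside. A bystander.
- nut: a loose hexagon nut, 22 mm wide and 10 mm high, lying on the bench on the robot's side of the jig; origin at its underside. A bystander.

How it is judged (in metres and radians):
On the way, in this order (a step that is already met when the one before it is completed fails the run):
1. the largest bush is home while the other two still stand proud (value of joint bush_large below 0.002 m and value of joint each of bush_medium, bush_small above 0.005 m), for 0.2 s.
2. the medium bush is home too while the smallest still stands proud (value of joint each of bush_large, bush_medium below 0.002 m and value of joint bush_small above 0.005 m), for 0.2 s.
3. the smallest bush is home as well (value of joint each of bush_large, bush_medium, bush_small below 0.002 m), for 0.2 s.
At the end, for the whole second after the job is handed in: All three bushes are within 2 mm of fully home, and the loose bush, bolt and nut are within 15 mm of where they stood (all of step 3 and distance of each of spare_bush, bolt, nut from where it was at the start of the episode below 0.015 m); the robot touches nothing.
It fails at once if a bush is pressed with more than 40 N (contact force between anything else and liner_large above 40 N or contact force between anything else and liner_medium above 40 N or contact force between anything else and liner_small above 40 N).
It fails at once if a bush is pulled up (more than 13 mm proud) (value of joint any of bush_large, bush_medium, bush_small above 0.013 m).
It fails at once if the loose bush, bolt or nut is knocked over, lifted or shifted by more than 15 mm (distance of any of spare_bush, bolt, nut from where it was at the start of the episode above 0.015 m or angle between any of spare_bush, bolt, nut's own z axis and vertical above 0.5 rad).
It also fails if it takes over 42 s, if anything falls off the work surface, if the arm or the gripper's body presses on something with over 40 N, if the wrist force passes 120 N, or if a joint passes its speed limit or range.

## Working session

There is one attempt and no reset: what is moved stays moved. The work goes in short steps, Python scripts to look and compute and a tool call to move; the robot and the scene stay as the last step left them, time stands still between calls to the robot, and variables do not carry over. Pictures are saved under pics/ and viewed, and the job is handed in when it is done.

Besides the shell and the picture viewer there is one more tool, called after ">>>" as name([rows], argument=value, ...), one row to a line, values as JSON. servo_tool: Moves the arm, as the interface text tells. Its arguments: {"type":"object","properties":{"commands":{"type":"array","items":{"type":"object","properties":{"delta_rot":{"type":"array","items":{"type":"number"}},"travel":{"type":"array","items":{"type":"number"}},"fingers":{"type":"number"}}}},"squeeze":{"type":"number"}},"required":["commands"]}

```bash
mkdir -p pics; python3 - <<'E'
from rig import *
import cv2
s=observe();print(s['time_s'],s['position'],s['tool_rot'],s['ft_force'],s['grip_width'])
for n in ['scene','side','wrist']:
    im=get_image(n);cv2.imwrite(f'pics/{n}0.png',im[:,:,::-1]);print(n,calibration(n))
E
```

```text
0.0 [ 0.20791857 -0.50885919  0.23069388] [[ 9.25755259e-01  3.78123165e-01 -2.70085658e-04]
 [ 3.78123132e-01 -9.25754119e-01  1.48582396e-03]
 [ 3.11791546e-04 -1.47763498e-03 -9.99998860e-01]] [ 0.14048096  0.04654837 -1.06062746] 0.08552427055795297
scene {'camera_matrix': array([[489.18581728,   0.        , 254.53134215],
       [  0.        , 489.18581728, 190.77870185],
       [  0.        ,   0.        ,   1.        ]]), 'position': array([0.20296262, 0.5701966 , 0.77480599]), 'rotation': array([[-0.83975565, -0.40931995,  0.3567459 ],
       [-0.54291474,  0.62410593, -0.56190335],
       [ 0.00735102, -0.66554411, -0.74632231]])}
side {'camera_matrix': array([[416.75346299,   0.        , 253.608295  ],
       [  0.        , 416.75346299, 194.39971295],
       [  0.        ,   0.        ,   1.        ]]), 'position': array([ 0.32173387, -0.63018821,  0.57271636]), 'rotation': array([[ 0.94393715, -0.19002041,  0.26995352],
       [-0.32993063, -0.57108344,  0.75167112],
       [ 0.01133313, -0.79859623, -0.60176043]])}
wrist {'camera_matrix': array([[282.55213804,   0.        , 250.40490256],
       [  0.        , 282.55213804, 190.15474609],
       [  0.        ,   0.        ,   1.        ]]), 'hand_eye': array([[ 5.50936940e-04, -9.46462623e-01, -3.22812948e-01,
         8.28880280e-02],
       [ 9.99999835e-01,  5.73884796e-04,  2.40893058e-05,
         2.52701809e-04],
       [ 1.62457815e-04, -3.22812908e-01,  9.46462783e-01,
        -1.42425897e-01],
       [ 0.00000000e+00,  0.00000000e+00,  0.00000000e+00,
         1.00000000e+00]])}
```

View pics/scene0.png

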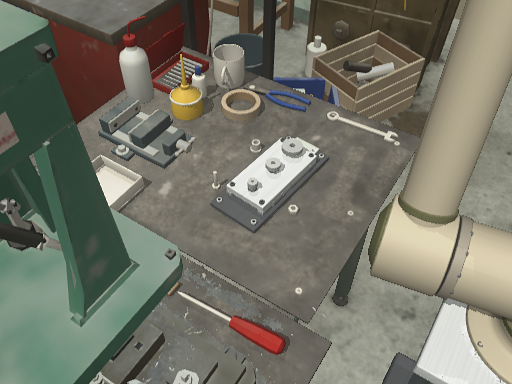

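View pics/side0.png

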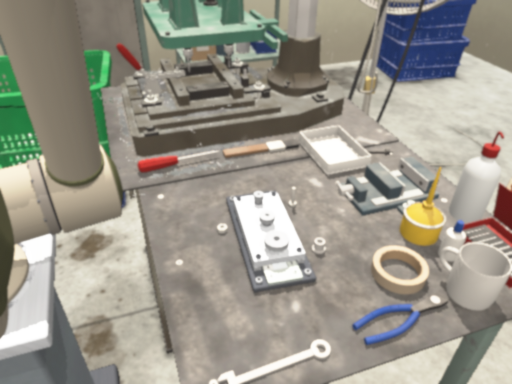

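View pics/wrist0.png

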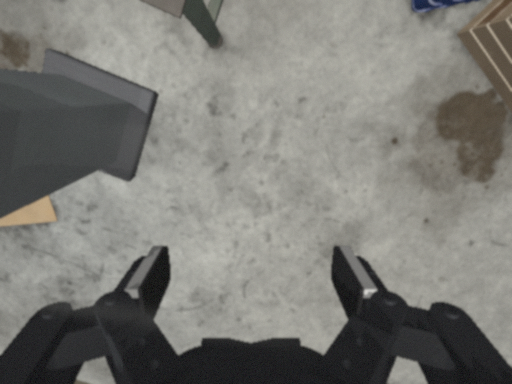

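The scene view shows the jig at about (272,180). The large bush is at about (292,147), the medium at (274,165) and the small at (253,184). The side view agrees, with the large bush nearest at about (276,242). I'll zoom in next.

```bash
python3 - <<'E'
import cv2
a=cv2.imread('pics/scene0.png')[125:235,200:335]
cv2.imwrite('pics/sc.png',cv2.resize(a,None,fx=5.5,fy=5.4,interpolation=cv2.INTER_CUBIC))
a=cv2.imread('pics/side0.png')[180:295,210:340]
cv2.imwrite('pics/si.png',cv2.resize(a,None,fx=5,fy=5,interpolation=cv2.INTER_CUBIC))
E
```

```text
(no output)
```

View pics/sc.png

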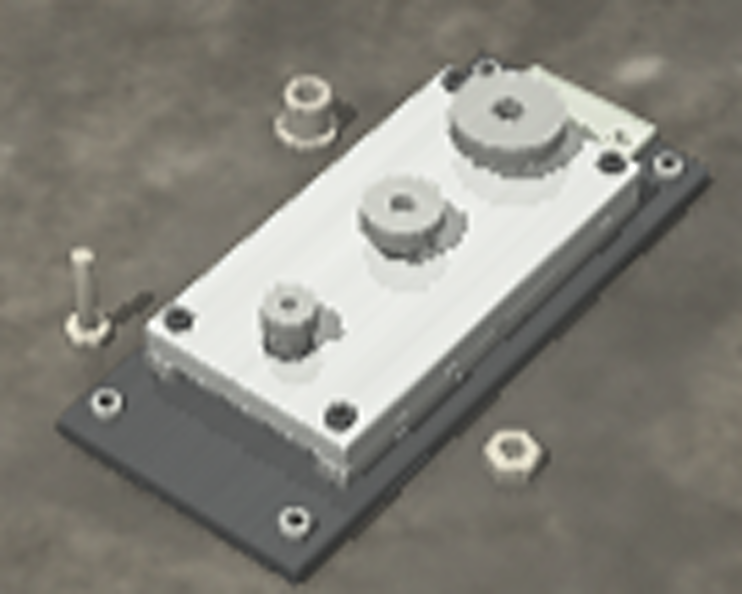

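View pics/si.png

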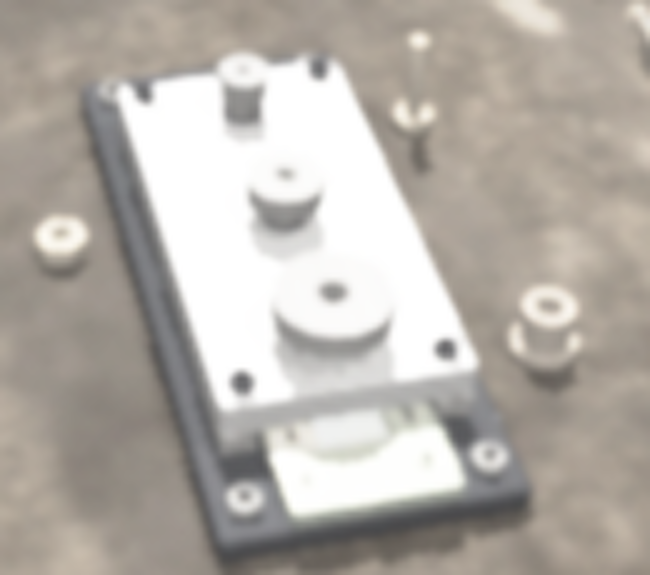

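```bash
cat > h.py <<'E'
import numpy as np
from rig import *
def ray(n,u,v):
    c=calibration(n);K=c['camera_matrix'];d=c['rotation']@np.linalg.solve(K,[u,v,1]);return c['position'],d/np.linalg.norm(d)
def tri(rs):
    A=sum(np.eye(3)-np.outer(d,d) for p,d in rs);b=sum((np.eye(3)-np.outer(d,d))@p for p,d in rs)
    x=np.linalg.solve(A,b);return x,[np.linalg.norm(np.cross(x-p,d)) for p,d in rs]
def plane(r,z): p,d=r;return p+d*(z-p[2])/d[2]
E
python3 - <<'E'
from h import *
S=lambda x,y:ray('scene',200+x/5.5-.4,125+y/5.4-.4)
D=lambda x,y:ray('side',210+x/5-.4,180+y/5-.4)
for n,a,b,z in [('L',(508,110),(334,292),.059),('M',(401,204),(286,174),.059),('S',(289,304),(241,70),.059),
  ('nut',(513,448),(62,234),.01),('spare',(308,92),(549,306),.022),('bolt',(83,256),(419,40),.046)]:
    ra,rb=S(*a),D(*b);x,e=tri([ra,rb]);print(n,x.round(4),np.round(e,4),plane(ra,z).round(4),plane(rb,z).round(4))
E
```

```text
L [ 0.5491 -0.1235  0.0582] [0.0006 0.0006] [ 0.5494 -0.123   0.059 ] [ 0.5481 -0.1246  0.059 ]
M [ 0.5564 -0.0557  0.0582] [0.0007 0.0007] [ 0.5568 -0.0552  0.059 ] [ 0.5552 -0.057   0.059 ]
S [0.5624 0.012  0.059 ] [0.001 0.001] [0.5635 0.0117 0.059 ] [0.5613 0.0114 0.059 ]
nut [ 0.4778 -0.0095  0.0105] [0.0005 0.0005] [ 0.4785 -0.01    0.01  ] [ 0.4775 -0.0091  0.01  ]
spare [ 0.6403 -0.1221  0.0228] [0.0009 0.0009] [ 0.6418 -0.1232  0.022 ] [ 0.6398 -0.1217  0.022 ]
bolt [0.6476 0.0235 0.0464] [0.0005 0.0005] [0.6483 0.023  0.046 ] [0.6473 0.0237 0.046 ]
```

Triangulation agrees across the two views to about 1 mm, and the bush spacing comes out at 68 mm. I'll shut the fingers and move over the large bush.

>>> servo_tool([
  {"travel":[0.7,0.8,0],"delta_rot":[0,0,0],"fingers":255},
  {"travel":[0.7,0.8,0],"delta_rot":[0,0,0],"fingers":255},
  {"travel":[0.7,0.8,0],"delta_rot":[0,0,0],"fingers":255},
  {"travel":[0.7,0.8,0],"delta_rot":[0,0,0],"fingers":255},
  {"travel":[0.7,0.8,0],"delta_rot":[0,0,0],"fingers":255},
  {"travel":[0.7,0.8,0],"delta_rot":[0,0,0],"fingers":255},
  {"travel":[0.7,0.8,0],"delta_rot":[0,0,0],"fingers":255},
  {"travel":[0.7,0.8,0],"delta_rot":[0,0,0],"fingers":255},
], squeeze=20)

```text
time_s: 0.95
position: [0.3783, -0.3112, 0.2284]
tool_rot: [[0.928, 0.372, -0.002], [0.372, -0.928, 0.005], [-0.0, -0.005, -1.0]]
ft_force: [0.3, -0.2, 0.8]
grip_width: -0.0003
```

>>> servo_tool([
  {"travel":[0.7,0.8,-0.2],"delta_rot":[0,0,0],"fingers":255},
  {"travel":[0.7,0.8,-0.2],"delta_rot":[0,0,0],"fingers":255},
  {"travel":[0.7,0.8,-0.2],"delta_rot":[0,0,0],"fingers":255},
  {"travel":[0.7,0.8,-0.2],"delta_rot":[0,0,0],"fingers":255},
  {"travel":[0.7,0.8,-0.2],"delta_rot":[0,0,0],"fingers":255},
  {"travel":[0.7,0.8,-0.2],"delta_rot":[0,0,0],"fingers":255},
  {"travel":[0.7,0.7,-0.2],"delta_rot":[0,0,0],"fingers":255},
  {"travel":[0.5,0.5,-0.2],"delta_rot":[0,0,0],"fingers":255},
])

```text
time_s: 1.75
position: [0.5462, -0.1212, 0.1781]
tool_rot: [[0.928, 0.373, -0.003], [0.373, -0.928, 0.005], [-0.001, -0.006, -1.0]]
ft_force: [0.8, -0.3, -0.2]
grip_width: -0.0003
```

>>> servo_tool([
  {"travel":[0.1,-0.08,-0.6],"delta_rot":[0,0,0],"fingers":255},
  {"travel":[0,0,-0.7],"delta_rot":[0,0,0],"fingers":255},
  {"travel":[0,0,-0.7],"delta_rot":[0,0,0],"fingers":255},
  {"travel":[0,0,-0.5],"delta_rot":[0,0,0],"fingers":255},
  {"travel":[0,0,-0.2],"delta_rot":[0,0,0],"fingers":255},
  {"travel":[0,0,0],"delta_rot":[0,0,0],"fingers":255},
])

```text
time_s: 2.35
position: [0.5505, -0.12, 0.0922]
tool_rot: [[0.926, 0.378, -0.006], [0.378, -0.926, 0.007], [-0.003, -0.008, -1.0]]
ft_force: [0.6, -0.5, 0.1]
grip_width: 0.0003
```

```bash
python3 - <<'E'
from rig import *
import cv2
s=observe();print(s['time_s'],s['position'],s['ft_force'])
for n in ['scene','side','wrist']:
    im=get_image(n)[:,:,::-1]
    if n=='scene':im=cv2.resize(im[90:230,200:340],None,fx=4,fy=4)
    if n=='side':im=cv2.resize(im[150:290,190:330],None,fx=4,fy=4)
    cv2.imwrite(f'pics/{n}1.png',im)
E
```

```text
2.35 [ 0.55053559 -0.12001023  0.09216558] [ 0.60783661 -0.50990906  0.09311603]
```

View pics/scene1.png

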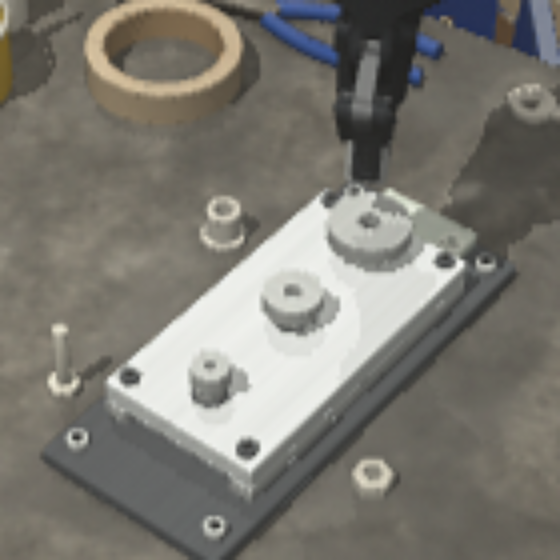

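View pics/side1.png

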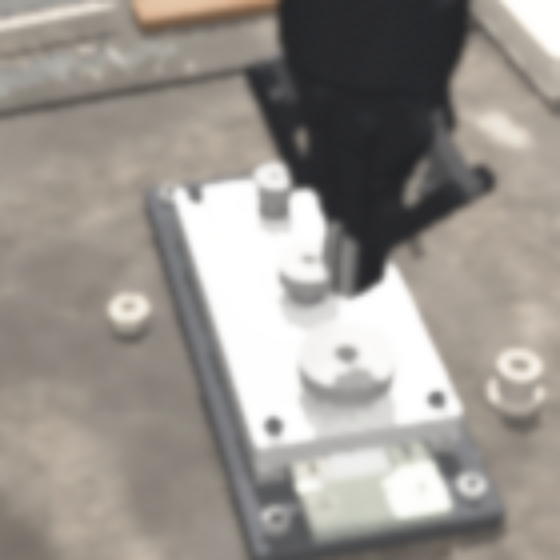

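View pics/wrist1.png

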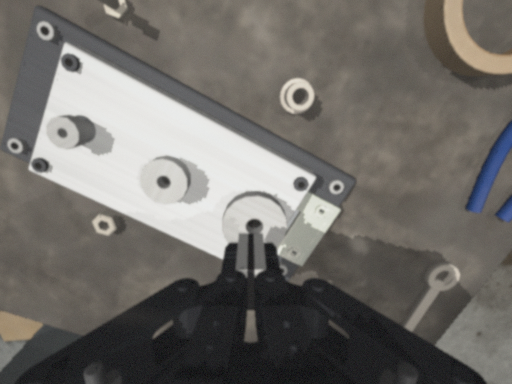

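The scene and wrist pictures show the closed fingertip directly above the large bush, with the wrist-view bore at (254,225). The knuckles are well above the neighbouring bushes. I'll correct xy and come down to just above the head.

>>> servo_tool([
  {"travel":[-0.05,-0.12,-0.3],"delta_rot":[0,0,0],"fingers":255},
  {"travel":[0,0,-0.3],"delta_rot":[0,0,0],"fingers":255},
  {"travel":[0,0,-0.15],"delta_rot":[0,0,0],"fingers":255},
  {"travel":[0,0,-0.1],"delta_rot":[0,0,0],"fingers":255},
  {"travel":[0,0,0],"delta_rot":[0,0,0],"fingers":255},
])

```text
time_s: 3.0
position: [0.55, -0.1247, 0.0673]
tool_rot: [[0.926, 0.377, -0.0], [0.377, -0.926, 0.004], [0.001, -0.004, -1.0]]
ft_force: [-0.5, 0.9, 0.8]
grip_width: -0.0002
```

>>> servo_tool([
  {"travel":[0,0,-0.1],"delta_rot":[0,0,0],"fingers":255},
  {"travel":[0,0,-0.07],"delta_rot":[0,0,0],"fingers":255},
  {"travel":[0,0,-0.07],"delta_rot":[0,0,0],"fingers":255},
  {"travel":[0,0,-0.07],"delta_rot":[0,0,0],"fingers":255},
  {"travel":[0,0,0],"delta_rot":[0,0,0],"fingers":255},
])

```text
time_s: 3.5
position: [0.5504, -0.1247, 0.0577]
tool_rot: [[0.926, 0.378, 0.001], [0.378, -0.926, 0.004], [0.002, -0.003, -1.0]]
ft_force: [-0.5, -0.8, 0.4]
grip_width: -0.0
```

>>> servo_tool([
  {"travel":[0,0,-0.05],"delta_rot":[0,0,0],"fingers":255},
  {"travel":[0,0,-0.05],"delta_rot":[0,0,0],"fingers":255},
  {"travel":[0,0,-0.03],"delta_rot":[0,0,0],"fingers":255},
])

```text
time_s: 3.8
position: [0.5504, -0.1248, 0.0542]
tool_rot: [[0.926, 0.378, 0.001], [0.378, -0.926, 0.004], [0.002, -0.003, -1.0]]
ft_force: [-0.6, -0.4, 1.9]
grip_width: -0.0002
```

>>> servo_tool([
  {"travel":[0,0,-0.04],"delta_rot":[0,0,0],"fingers":255},
  {"travel":[0,0,-0.04],"delta_rot":[0,0,0],"fingers":255},
])

```text
time_s: 4.0
position: [0.5504, -0.1247, 0.0518]
tool_rot: [[0.926, 0.378, 0.001], [0.378, -0.926, 0.003], [0.003, -0.003, -1.0]]
ft_force: [-0.7, -0.1, 3.2]
grip_width: -0.0
```

>>> servo_tool([
  {"travel":[0,0,-0.03],"delta_rot":[0,0,0],"fingers":255},
])

```text
time_s: 4.1
position: [0.5504, -0.1248, 0.0508]
tool_rot: [[0.926, 0.378, 0.001], [0.378, -0.926, 0.003], [0.003, -0.003, -1.0]]
ft_force: [-0.7, -0.7, 2.2]
grip_width: -0.0
```

>>> servo_tool([
  {"travel":[0,0,-0.02],"delta_rot":[0,0,0],"fingers":255},
])

```text
time_s: 4.2
position: [0.5504, -0.1248, 0.0501]
tool_rot: [[0.926, 0.378, 0.001], [0.378, -0.926, 0.003], [0.003, -0.003, -1.0]]
ft_force: [-0.3, 0.8, 2.2]
grip_width: 0.0003
```

```bash
python3 - <<'E'
from rig import *
import cv2
s=observe();print(s['time_s'],s['position'],s['ft_force'])
for n in ['scene','side']:
    im=get_image(n)[:,:,::-1]
    if n=='scene':im=cv2.resize(im[120:190,240:340],None,fx=7,fy=7)
    if n=='side':im=cv2.resize(im[190:290,210:310],None,fx=6,fy=6)
    cv2.imwrite(f'pics/{n}2.png',im)
E
```

```text
4.2 [ 0.55043194 -0.12478247  0.05011453] [-0.2590566   0.79864758  2.17933085]
```

View pics/scene2.png

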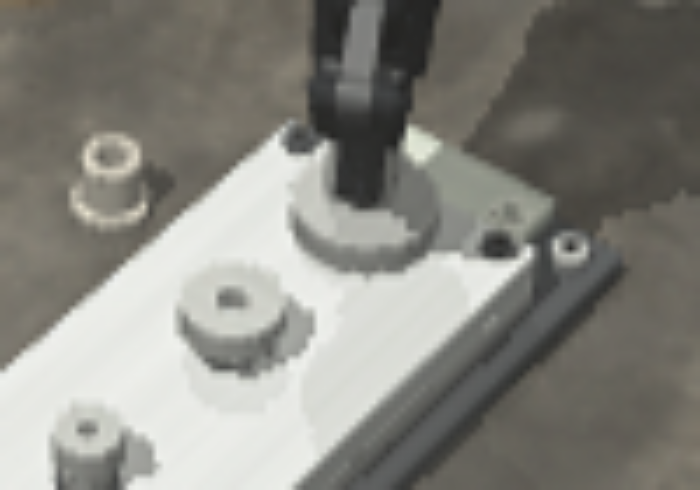

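View pics/side2.png

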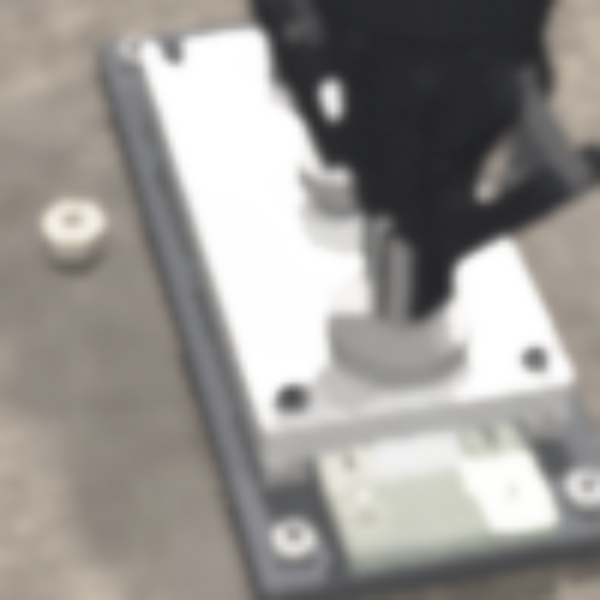

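The large bush now sits down on the plate, with the shadow gap under its head gone. One more tiny step should confirm the stop.

>>> servo_tool([
  {"travel":[0,0,-0.02],"delta_rot":[0,0,0],"fingers":255},
])

```text
time_s: 4.4
position: [0.5505, -0.1248, 0.05]
tool_rot: [[0.926, 0.378, 0.002], [0.378, -0.926, 0.003], [0.003, -0.002, -1.0]]
ft_force: [-4.3, 0.9, 13.4]
grip_width: 0.0
```

The force jumped to 13 N at z = 0.0500, so this is the hard stop. I'll hold briefly, lift, and move to the medium bush.

>>> servo_tool([
  {"travel":[0,0,0.02],"delta_rot":[0,0,0],"fingers":255},
  {"travel":[0,0,0.4],"delta_rot":[0,0,0],"fingers":255},
  {"travel":[0,0,0.5],"delta_rot":[0,0,0],"fingers":255},
  {"travel":[0.05,0.5,0.3],"delta_rot":[0,0,0],"fingers":255},
  {"travel":[0.05,0.6,0],"delta_rot":[0,0,0],"fingers":255},
  {"travel":[0.05,0.6,0],"delta_rot":[0,0,0],"fingers":255},
  {"travel":[0.03,0.5,0],"delta_rot":[0,0,0],"fingers":255},
  {"travel":[0,0,0],"delta_rot":[0,0,0],"fingers":255},
])

```text
time_s: 5.2
position: [0.5564, -0.0533, 0.0909]
tool_rot: [[0.926, 0.377, 0.004], [0.377, -0.926, 0.004], [0.005, -0.002, -1.0]]
ft_force: [1.0, -1.2, 0.5]
grip_width: 0.0001
```

```bash
python3 - <<'E'
from rig import *
import cv2
s=observe();print(s['time_s'],s['position'],s['ft_force'])
im=get_image('scene')[:,:,::-1];cv2.imwrite(f'pics/scene3.png',cv2.resize(im[100:220,210:340],None,fx=5,fy=5))
E
```

```text
5.2 [ 0.55640382 -0.05333302  0.09090101] [ 1.02340042 -1.2369568   0.46060599]
```

View pics/scene3.png

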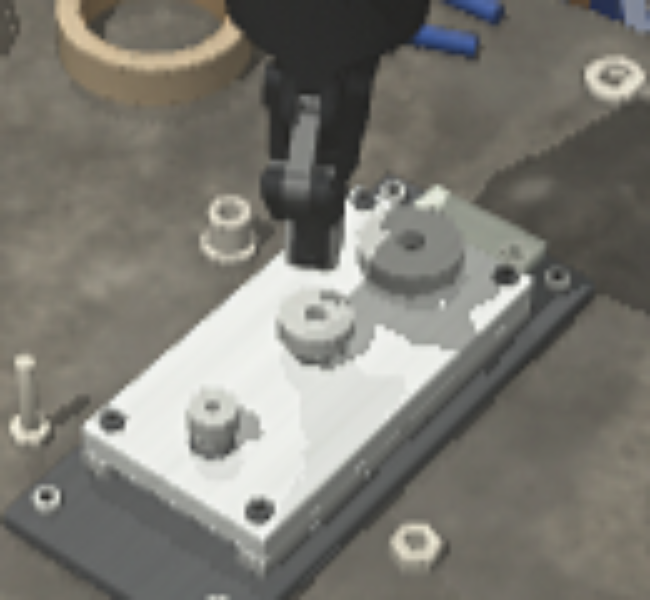

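The large bush, at (412,250), is down in the scene crop, and the fingertip is above the medium bush at (316,315). I'll nudge y by -2.5 mm and descend.

>>> servo_tool([
  {"travel":[0,-0.09,-0.3],"delta_rot":[0,0,0],"fingers":255},
  {"travel":[0,0,-0.3],"delta_rot":[0,0,0],"fingers":255},
  {"travel":[0,0,-0.15],"delta_rot":[0,0,0],"fingers":255},
  {"travel":[0,0,-0.1],"delta_rot":[0,0,0],"fingers":255},
  {"travel":[0,0,0],"delta_rot":[0,0,0],"fingers":255},
])

```text
time_s: 5.75
position: [0.556, -0.0591, 0.0621]
tool_rot: [[0.927, 0.375, 0.002], [0.375, -0.927, 0.003], [0.003, -0.002, -1.0]]
ft_force: [-0.0, -0.4, -0.3]
grip_width: 0.0001
```

>>> servo_tool([
  {"travel":[0.02,0.1,0.03],"delta_rot":[0,0,0],"fingers":255},
  {"travel":[0,0,0],"delta_rot":[0,0,0],"fingers":255},
])

```text
time_s: 5.95
position: [0.5567, -0.0562, 0.063]
tool_rot: [[0.927, 0.374, 0.002], [0.374, -0.927, 0.003], [0.003, -0.002, -1.0]]
ft_force: [-0.2, 0.4, 0.5]
grip_width: -0.0001
```

>>> servo_tool([
  {"travel":[0,0,-0.07],"delta_rot":[0,0,0],"fingers":255},
  {"travel":[0,0,-0.07],"delta_rot":[0,0,0],"fingers":255},
  {"travel":[0,0,-0.06],"delta_rot":[0,0,0],"fingers":255},
  {"travel":[0,0,-0.05],"delta_rot":[0,0,0],"fingers":255},
])

```text
time_s: 6.35
position: [0.5571, -0.0562, 0.056]
tool_rot: [[0.927, 0.375, 0.004], [0.375, -0.927, 0.003], [0.004, -0.001, -1.0]]
ft_force: [-0.8, 1.3, 2.3]
grip_width: -0.0002
```

>>> servo_tool([
  {"travel":[0,0,-0.05],"delta_rot":[0,0,0],"fingers":255},
  {"travel":[0,0,-0.05],"delta_rot":[0,0,0],"fingers":255},
  {"travel":[0,0,-0.03],"delta_rot":[0,0,0],"fingers":255},
])

```text
time_s: 6.65
position: [0.5571, -0.0562, 0.052]
tool_rot: [[0.927, 0.375, 0.004], [0.375, -0.927, 0.003], [0.005, -0.001, -1.0]]
ft_force: [0.5, 0.3, 3.0]
grip_width: -0.0001
```

>>> servo_tool([
  {"travel":[0,0,-0.03],"delta_rot":[0,0,0],"fingers":255},
  {"travel":[0,0,-0.02],"delta_rot":[0,0,0],"fingers":255},
])

```text
time_s: 6.85
position: [0.5571, -0.0562, 0.0504]
tool_rot: [[0.927, 0.375, 0.004], [0.374, -0.927, 0.003], [0.005, -0.001, -1.0]]
ft_force: [0.1, 0.5, 2.4]
grip_width: -0.0002
```

>>> servo_tool([
  {"travel":[0,0,-0.02],"delta_rot":[0,0,0],"fingers":255},
])

```text
time_s: 6.95
position: [0.5572, -0.0562, 0.05]
tool_rot: [[0.927, 0.375, 0.004], [0.375, -0.927, 0.003], [0.005, -0.001, -1.0]]
ft_force: [-3.0, 0.5, 10.5]
grip_width: 0.0002
```

The medium bush is home, with a hard stop at z = 0.050 and 10 N. Next is the small bush, at about (0.5628, 0.012).

>>> servo_tool([
  {"travel":[0,0,0.02],"delta_rot":[0,0,0],"fingers":255},
  {"travel":[0,0,0.4],"delta_rot":[0,0,0],"fingers":255},
  {"travel":[0,0,0.5],"delta_rot":[0,0,0],"fingers":255},
  {"travel":[0.05,0.5,0.3],"delta_rot":[0,0,0],"fingers":255},
  {"travel":[0.05,0.6,0],"delta_rot":[0,0,0],"fingers":255},
  {"travel":[0.05,0.6,0],"delta_rot":[0,0,0],"fingers":255},
  {"travel":[0.03,0.4,0],"delta_rot":[0,0,0],"fingers":255},
  {"travel":[0,0,0],"delta_rot":[0,0,0],"fingers":255},
])

```text
time_s: 7.75
position: [0.5631, 0.0121, 0.091]
tool_rot: [[0.927, 0.374, 0.006], [0.374, -0.927, 0.003], [0.007, -0.0, -1.0]]
ft_force: [-1.3, -0.5, -0.3]
grip_width: 0.0003
```

```bash
python3 - <<'E'
from rig import *
import cv2
s=observe();print(s['time_s'],s['position'],s['ft_force'])
im=get_image('scene')[:,:,::-1];cv2.imwrite(f'pics/scene4.png',cv2.resize(im[110:230,200:330],None,fx=5,fy=5))
im=get_image('side')[:,:,::-1];cv2.imwrite(f'pics/side4.png',cv2.resize(im[170:290,200:330],None,fx=5,fy=5))
E
```

```text
7.75 [0.56313841 0.01208756 0.09095812] [-1.34203052 -0.50487363 -0.34494845]
```

View pics/scene4.png

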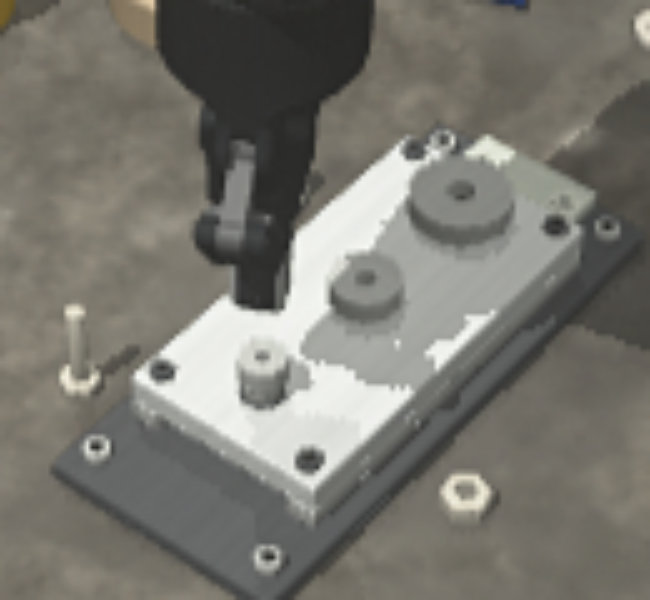

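View pics/side4.png

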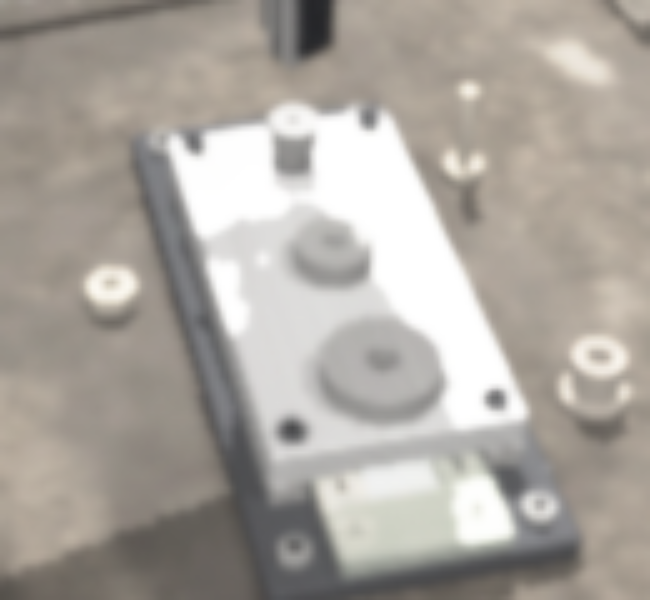

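Both larger bushes sit flat on the plate. The small one, at (263,360) in the scene crop, is still proud and the fingertip is right above it. I'll descend.

>>> servo_tool([
  {"travel":[0,0,-0.3],"delta_rot":[0,0,0],"fingers":255},
  {"travel":[0,0,-0.3],"delta_rot":[0,0,0],"fingers":255},
  {"travel":[0,0,-0.15],"delta_rot":[0,0,0],"fingers":255},
  {"travel":[0,0,-0.05],"delta_rot":[0,0,0],"fingers":255},
  {"travel":[0,0,0],"delta_rot":[0,0,0],"fingers":255},
])

```text
time_s: 8.35
position: [0.5627, 0.0085, 0.0636]
tool_rot: [[0.929, 0.37, 0.004], [0.37, -0.929, 0.003], [0.005, -0.001, -1.0]]
ft_force: [0.0, -0.5, -0.2]
grip_width: 0.0004
```

>>> servo_tool([
  {"travel":[0,0.11,0],"delta_rot":[0,0,0],"fingers":255},
  {"travel":[0,0,0],"delta_rot":[0,0,0],"fingers":255},
])

```text
time_s: 8.55
position: [0.5628, 0.0118, 0.0636]
tool_rot: [[0.929, 0.37, 0.004], [0.37, -0.929, 0.003], [0.005, -0.001, -1.0]]
ft_force: [-0.2, 0.0, -0.0]
grip_width: -0.0
```

>>> servo_tool([
  {"travel":[0,0,-0.07],"delta_rot":[0,0,0],"fingers":255},
  {"travel":[0,0,-0.07],"delta_rot":[0,0,0],"fingers":255},
  {"travel":[0,0,-0.06],"delta_rot":[0,0,0],"fingers":255},
  {"travel":[0,0,-0.05],"delta_rot":[0,0,0],"fingers":255},
  {"travel":[0,0,-0.05],"delta_rot":[0,0,0],"fingers":255},
])

```text
time_s: 9.05
position: [0.5631, 0.0119, 0.055]
tool_rot: [[0.929, 0.37, 0.006], [0.37, -0.929, 0.002], [0.006, 0.0, -1.0]]
ft_force: [-1.3, -0.1, 2.6]
grip_width: 0.0001
```

>>> servo_tool([
  {"travel":[0,0,-0.05],"delta_rot":[0,0,0],"fingers":255},
  {"travel":[0,0,-0.05],"delta_rot":[0,0,0],"fingers":255},
  {"travel":[0,0,-0.03],"delta_rot":[0,0,0],"fingers":255},
])

```text
time_s: 9.35
position: [0.5631, 0.0119, 0.051]
tool_rot: [[0.929, 0.37, 0.006], [0.37, -0.929, 0.002], [0.007, 0.0, -1.0]]
ft_force: [-0.5, 0.0, 2.3]
grip_width: 0.0003
```

>>> servo_tool([
  {"travel":[0,0,-0.02],"delta_rot":[0,0,0],"fingers":255},
  {"travel":[0,0,-0.02],"delta_rot":[0,0,0],"fingers":255},
])

```text
time_s: 9.55
position: [0.5632, 0.0118, 0.05]
tool_rot: [[0.929, 0.37, 0.006], [0.37, -0.929, 0.002], [0.007, 0.0, -1.0]]
ft_force: [-4.2, -0.0, 11.5]
grip_width: 0.0001
```

The small bush is home too. I'll retreat straight up.

>>> servo_tool([
  {"travel":[0,0,0.02],"delta_rot":[0,0,0],"fingers":255},
  {"travel":[0,0,0.5],"delta_rot":[0,0,0],"fingers":255},
  {"travel":[0,0,0.8],"delta_rot":[0,0,0],"fingers":255},
  {"travel":[0,0,0.8],"delta_rot":[0,0,0],"fingers":255},
  {"travel":[0,-0.6,0.8],"delta_rot":[0,0,0],"fingers":255},
  {"travel":[-0.5,-0.9,0.6],"delta_rot":[0,0,0],"fingers":255},
  {"travel":[-0.5,-0.9,0.3],"delta_rot":[0,0,0],"fingers":255},
  {"travel":[-0.5,-0.9,0],"delta_rot":[0,0,0],"fingers":255},
])

```text
time_s: 10.35
position: [0.5171, -0.0873, 0.1667]
tool_rot: [[0.927, 0.375, 0.004], [0.375, -0.927, 0.002], [0.005, -0.001, -1.0]]
ft_force: [0.1, -0.2, -0.0]
grip_width: -0.0001
```

>>> servo_tool([
  {"travel":[-0.5,-0.9,0],"delta_rot":[0,0,0],"fingers":255},
  {"travel":[-0.5,-0.9,0],"delta_rot":[0,0,0],"fingers":255},
  {"travel":[-0.5,-0.9,0],"delta_rot":[0,0,0],"fingers":255},
  {"travel":[-0.3,-0.5,0],"delta_rot":[0,0,0],"fingers":255},
  {"travel":[0,0,0],"delta_rot":[0,0,0],"fingers":255},
  {"travel":[0,0,0],"delta_rot":[0,0,0],"fingers":255},
])

```text
time_s: 10.95
position: [0.4594, -0.1896, 0.1664]
tool_rot: [[0.929, 0.371, 0.005], [0.371, -0.929, 0.002], [0.005, 0.0, -1.0]]
ft_force: [1.0, 0.7, 0.1]
grip_width: -0.0002
```

```bash
python3 - <<'E'
from rig import *
import cv2
s=observe();print(s['time_s'],s['position'],s['ft_force'])
im=get_image('scene')[:,:,::-1];cv2.imwrite(f'pics/scene5.png',cv2.resize(im[125:235,200:335],None,fx=5.5,fy=5.4,interpolation=cv2.INTER_CUBIC))
im=get_image('side')[:,:,::-1];cv2.imwrite(f'pics/side5.png',cv2.resize(im[180:295,210:340],None,fx=5,fy=5,interpolation=cv2.INTER_CUBIC))
E
```

```text
10.95 [ 0.45940061 -0.18957944  0.16637591] [1.02039005 0.72373372 0.05401146]
```

View pics/scene5.png

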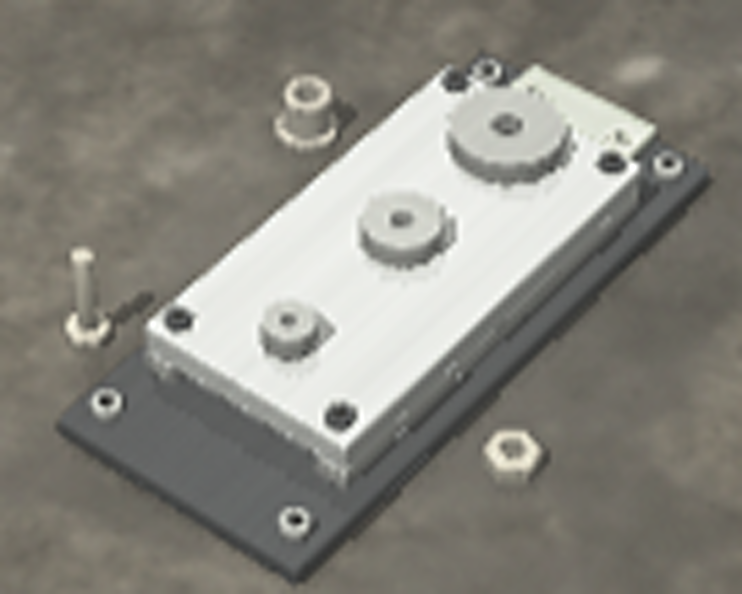

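View pics/side5.png

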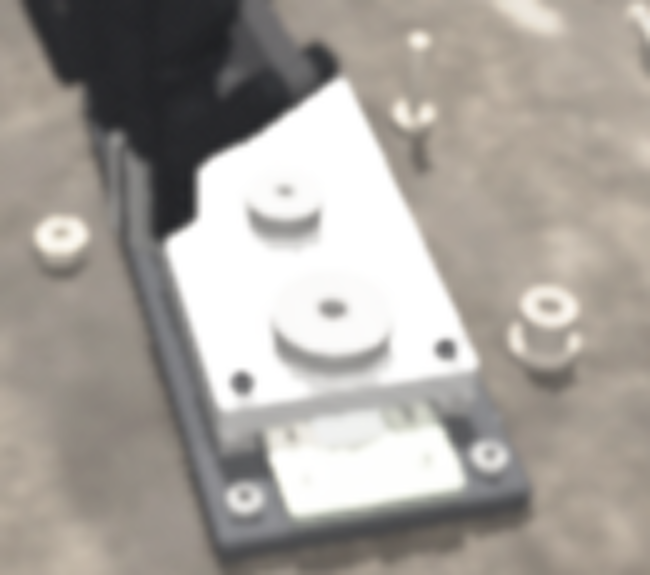

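All three heads sit flat on the plate: in the scene crop the bores moved down to (508,125), (401,219) and (289,320). The nut, bolt and spare bush are at the same pixels as at the start, and the arm is clear. I'll hand in.

```bash
python3 -c "
from rig import *
print(close_job())"
```

```text
the job is handed in; nothing more can be done
None
```

I pressed the large, then the medium, then the small bush home with the closed fingertips, in small steps, and handed the job in at about 11 s.

- **Seating:** each bush reached a hard stop with the tool tip at z = 0.050 m. The highest push I read was 13.4 N on the large, 10.5 N on the medium and 11.5 N on the small, against the 40 N limit. Those are readings at the end of each move, not a continuous record.
- **Final check:** in the scene picture all three heads sit flat on the plate. The side picture agrees for the large and medium; the arm hid the small one there.
- **Bystanders:** the spare bush, bolt and nut are at the same pixels as at the start.
- **Arm:** it finished stationary at z = 0.166 m, clear of everything, with about 1 N of sensor noise. No checks failed or disagreed.

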